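# Rub down the foil seal on a sample plate

### The arm

A 7-joint arm with a two-finger parallel gripper is mounted at the origin on the work surface. World frame = base frame: x ahead of the robot, y to its left, z up, the work surface at z = 0. Lengths are in m, angles in rad, forces in N, time in s.
With the tool pointing down it reaches from about 0.4 to 0.85 m from the base axis. Payload 4.5 kg.
Tool frame: the origin (TCP) lies midway between the tips of the shut fingers; the grasp point (between the pads) lies 19 mm behind it; z points along the fingers, y is the line along which they close (so a half turn about z gives the same grasp; the last joint's range is limited). The gripper opens to 88 mm and grips with 3 to 60 N. Pads are 18 mm wide; open, the fingers measure 123 mm over their backs; the gripper's body (75 mm by 187 mm) begins 45 mm behind the grasp point.
Start: joints at [1.314, 0.689, -0.195, 1.565, 0.157, 0.902, -0.215], TCP at [0.179, -0.599, 0.239] pointing down, gripper open.
Joint ranges: [-3.01, 3.01], [-0.46, 2.08], [-1.47, 1.51], [0.13, 2.56], [-1, 4.14], [0.04, 2.09], [-2.66, 2.66]. Speed limits (rad/s): [2.57, 2.57, 3.14, 3.14, 3.14, 3.14, 3.14].

### API

Orientations are given as a unit quaternion [x, y, z, w].
In Python, from plant import sensors, eyes, finish_job gives the robot as it stands.
- The arm moves only by the tool send_rows, never from a script. Its argument "rows" is text: rows parted by semicolons, each of 4 numbers parted by spaces: the shift along the tool's x, y, z normalised to -1 to 1, where 1 is 30 cm, then the turn about the tool's z normalised to -1 to 1, where 1 is 2 pi rad. A call has 1 to 10 rows; each row is the pose to reach, as a shift and turn from the pose commanded when the call began, along the tool's axes at that moment, turning the shorter way round; what a row does not reach only later rows make up. A row lasts 1/12 s, in which the tool goes at most 41.7 mm and 7.16 degrees, less where a joint would pass 70% of its speed; a pose out of reach is approached as far as the arm can. A call with a number of a shift or a turn outside -1 to 1 is refused whole. A call with a gripper value outside its range is refused whole. "jaw" is the closure, from -1 (fully open) to 1 (shut), set as the call begins (left out, the last holds). The fingers move at their own pace and stop on an object; "force" is the grip in N (left out, the last holds). Time passes only in rows, so rows that repeat a pose let the fingers close. It gives the time, the measured TCP pose, the force, the opening and the grip force at its end, in the units of the state.
- sensors.get_state(): the state, without advancing time (a new reading comes with each control period).
- eyes.snapshot(name): name is "scene" or "side" or "wrist"; returns (picture, depth): 480x640x3 uint8, red, green, blue; 480x640 float32, m along the optical axis (not along the pixel's ray), 0 where there is no reading.
- eyes.calibration(name): a dict with "fov_y" (degrees; the focal length in pixels is half the picture's height over the tangent of half this angle, whatever the lens; pixels are square), "cx", "cy" (the principal point, pixels), "world_from_camera" (4x4, takes a point from camera to world coordinates). Camera axes: x right, y down, z forward; pixel columns grow to the right and rows downward; lengths in m; the calibration is good to about 2 mm. A picture is of the moment at which its call begins: read the wrist's pose just before it. calibration takes no time and is no camera call; for the wrist camera it gives the pose at the moment of the call.
- finish_job(): hands the job in; it is judged then, once.
The state is a dict: "clock": time; "q": joint angles; "qd": joint speeds; "joint_torque": joint torques, N m; "tool_pos": TCP position; "eef_rot": TCP orientation; "contact_force": force on the tool from outside, world axes, zero at the start; "moment": the same for the moment, N m; "opening": opening from 0.0 (shut) to 1.0 (fully open); "finger_force": force on a finger pad.
Only numpy, scipy, OpenCV 4.12 (cv2) and the standard library are available. Lean on these libraries where they do the work, as an engineer would, in place of code of your own. Each camera call takes 0.05 s, during which the arm holds its last target. There are 200 camera calls.

### The job

Take the sealing block from its tray and rub down the foil on the covered sample plate in the sprung nest: set the block square across the foil at the pull-tab end and slide it along the middle to the other end in one slow pass without lifting it, pressing lightly and steadily so that the nest gives about half a centimetre but does not bottom out. Then set the block back upright in its tray without dropping it; do not touch the plate with the gripper, and leave everything else where it is.

Things in the scene. Friction and masses are not known exactly. Their poses are not given: they have to be found in the camera images.
- block: hand sealing block, 160 g or so, an upside-down T standing upright in its tray: black rubber sole 26 mm (x) x 80 mm (y) x 14 mm high, carrying an upright grey handle plate 18 mm thick (x) x 46 mm wide (y) that reaches from 14 mm to 78 mm above the underside. Origin at the centre of the underside of the sole; z up, y along the sole's long side. It is the same either way round
- block_grip (a point): point in the middle of the block's handle plate, 56 mm above the sole's underside: pinch here from above across the 18 mm thickness (along the block's x)
- tray: fixed shallow aluminium tray, outside 62 mm (x) x 118 mm (y), rim 11 mm high, walls and floor 4 mm thick; inside 54 x 110 mm. Origin at the centre of its underside, x and y along its sides; the block's sole stands on its inner floor, long side along the tray's y
- tray_in (a point): centre of the tray's inner floor, where the block's underside stands
- plate: white sample plate 128 mm (x) x 85 mm (y), its flat top all covered by a foil seal; top of the foil 15 mm above the origin (centre of the plate's underside). The foil's pull tab (34 mm wide, 22 mm long) sticks out at the plate's -x end, so the pass goes along the plate's +x. It rides straight up and down on springs in the nest; unpressed, its top is 49 mm above the bench
- nest: fixed grey base of the sprung nest, 145 mm (x) x 105 mm (y), low corner guides up to 32 mm above the bench; origin at the centre of its underside, right below the plate, same axes. Its springs start to give at about 3 N, then about 1 N per mm, with stops after 12 mm of travel
- spare_plate: a second white plate of the same outline, 128 x 85 x 14 mm, standing directly on the bench, with 24 open round wells and no foil: not to be worked on. Origin at the centre of its underside
- tip_box: open blue pipette-tip box, 85 x 122 x 50 mm, tips reach 56 mm; bystander. Origin at the centre of its underside
- tube_rack: white tube rack, 55 x 180 mm, 86 mm high with capped tubes; bystander. Origin at the centre of its underside
- reagent: amber glass bottle, 56 mm diameter, 110 mm high; bystander. Origin at the centre of its underside
- film_box: flat cardboard box, 100 x 150 x 30 mm; bystander. Origin at the centre of its underside
- timer: white square bench timer, 60 x 60 x 16 mm; bystander. Origin at the centre of its underside
- marker: marker pen, 125 x 15 x 15 mm, lying; bystander. Origin at the centre of its underside
Not all that is in view belongs to the job. Leave any red or yellow look-alike of the block alone.

How it is judged:
On the way, in this order (a step that is already met when the one before it is completed fails the run):
1. block pressed on the foil at its tab end (over 2 N; centre -68 to -36 mm along the plate's x, within 15 mm of the middle line, square within 14 degrees) (x of block in the frame of plate between -0.068 and -0.036 m and y of block in the frame of plate between -0.015 and 0.015 m and angle between the y axis of block and the y axis of plate, either way round below 0.25 rad and contact force between block and plate above 2 N), for 0.1 s.
2. block pressed on the foil at its first quarter (over 2 N; centre -34 to -13 mm along the plate's x, within 15 mm of the middle line, square within 14 degrees) (x of block in the frame of plate between -0.034 and -0.013 m and y of block in the frame of plate between -0.015 and 0.015 m and angle between the y axis of block and the y axis of plate, either way round below 0.25 rad and contact force between block and plate above 2 N), for 0.1 s.
3. block pressed on the foil at its middle (over 2 N; centre -11 to 11 mm along the plate's x, within 15 mm of the middle line, square within 14 degrees) (x of block in the frame of plate between -0.011 and 0.011 m and y of block in the frame of plate between -0.015 and 0.015 m and angle between the y axis of block and the y axis of plate, either way round below 0.25 rad and contact force between block and plate above 2 N), for 0.1 s.
4. block pressed on the foil at its third quarter (over 2 N; centre 13 to 34 mm along the plate's x, within 15 mm of the middle line, square within 14 degrees) (x of block in the frame of plate between 0.013 and 0.034 m and y of block in the frame of plate between -0.015 and 0.015 m and angle between the y axis of block and the y axis of plate, either way round below 0.25 rad and contact force between block and plate above 2 N), for 0.1 s.
5. block pressed on the foil at its far end (over 2 N; centre 36 to 68 mm along the plate's x, within 15 mm of the middle line, square within 14 degrees) (x of block in the frame of plate between 0.036 and 0.068 m and y of block in the frame of plate between -0.015 and 0.015 m and angle between the y axis of block and the y axis of plate, either way round below 0.25 rad and contact force between block and plate above 2 N), for 0.1 s.
At the end, for the whole second after the job is handed in: the block stands at rest and released on the inner floor of its tray, upright within 6 degrees, its centre within 25 mm of the tray's centre and its underside within 4 mm of the tray's floor (horizontal distance between block and tray_in below 0.025 m and angle between block's own z axis and vertical below 0.1 rad and z of block in the frame of tray_in below 0.004 m and contact force between block and tray above 0.5 N and linear speed of block below 0.02 m/s); the robot touches nothing.
It fails at once if the block presses on the plate with more than 20 N (nest bottomed out) (contact force between block and plate above 20 N).
It fails at once if the gripper touches the plate (contact force between the fingers and plate above 1 N).
It fails at once if the block is lifted off the foil part-way (underside 4 to 12 mm above the foil while its centre is within 28 mm of the plate's centre along x) (x of block in the frame of plate between -0.028 and 0.028 m and y of block in the frame of plate between -0.045 and 0.045 m and z of block in the frame of plate between 0.019 and 0.027 m).
It fails at once if the block is dropped (faster than 0.4 m/s while not held) (contact force between the fingers and block below 0.1 N and linear speed of block above 0.4 m/s).
It fails at once if a bystander is moved by more than 25 mm (distance of any of spare_plate, tip_box, tube_rack, reagent, film_box, timer, marker from where it was at the start of the episode above 0.025 m).
It also fails if it takes over 53 s, if anything falls off the work surface, if the arm or the gripper's body presses on something with over 40 N, if the wrist force passes 120 N, or if a joint passes its speed limit or range.

## Working session

There is one attempt and no reset: what is moved stays moved. The work goes in short steps, Python scripts to look and compute and a tool call to move; the robot and the scene stay as the last step left them, time stands still between calls to the robot, and variables do not carry over. Pictures are saved under pics/ and viewed, at most 10 in all, crops included, and the job is handed in when it is done.

Besides the shell and the picture viewer there is one more tool, called as name(argument=value, ...) on one line, values as JSON. send_rows: Moves the arm, as the interface text tells. Scaled input: -1 to 1 covers 30 cm each way for a shift and 2 pi rad each way for a turn. Its arguments: {"type":"object","properties":{"rows":{"type":"string"},"jaw":{"type":"number"},"force":{"type":"number"}},"required":["rows"]}

```bash
mkdir -p pics; cat > h.py <<'E'
import numpy as np, cv2
from plant import sensors, eyes, finish_job
def snap(n):
    K=eyes.calibration(n); p,d=eyes.snapshot(n); return p,d,K
def cloud(d,K):
    f=240/np.tan(np.radians(K["fov_y"])/2); v,u=np.mgrid[:480,:640]
    P=np.stack([(u-K["cx"])/f*d,(v-K["cy"])/f*d,d,np.ones_like(d)],-1)
    return (P@np.array(K["world_from_camera"]).T)[...,:3]
def save(n,p): cv2.imwrite("pics/"+n+".png",p[...,::-1])
E
python3 - <<'E'
from h import *
s=sensors.get_state(); print({k:np.round(v,3) for k,v in s.items()})
for n in("scene","side"):
    p,d,K=snap(n); save(n,p); np.savez(n,p=p,d=d,P=cloud(d,K)); print(n,K)
E
```

```text
{'clock': np.float64(0.0), 'q': array([ 1.314,  0.69 , -0.195,  1.566,  0.157,  0.902, -0.215]), 'qd': array([-0.001, -0.001,  0.001,  0.001,  0.   , -0.001,  0.001]), 'joint_torque': array([ 0.0000e+00, -5.2756e+01, -1.2670e+00, -1.5343e+01, -5.3000e-02,
        7.0000e-03,  0.0000e+00]), 'tool_pos': array([ 0.179, -0.598,  0.238]), 'eef_rot': array([ 0.989,  0.145, -0.   , -0.001]), 'contact_force': array([0.445, 0.244, 0.103]), 'moment': array([-0.047,  0.01 ,  0.018]), 'finger_force': np.float64(0.0), 'opening': np.float64(1.002)}
scene {'fov_y': 57.0829948081785, 'cx': 320.027083897783, 'cy': 237.32887006486888, 'world_from_camera': array([[-0.83515172,  0.27111788, -0.4785569 ,  1.06566994],
       [ 0.54972938,  0.43971233, -0.71024691,  0.69813403],
       [ 0.01786674, -0.85624072, -0.51626797,  0.67703601],
       [ 0.        ,  0.        ,  0.        ,  1.        ]])}
side {'fov_y': 53.100950726955254, 'cx': 315.2407416984297, 'cy': 233.7869461367178, 'world_from_camera': array([[-0.98627124, -0.11481619,  0.11868566,  0.39482606],
       [-0.1649685 ,  0.71717615, -0.67708476,  0.64417433],
       [-0.00737824, -0.68736862, -0.72627126,  0.89846718],
       [ 0.        ,  0.        ,  0.        ,  1.        ]])}
```

View pics/scene.png

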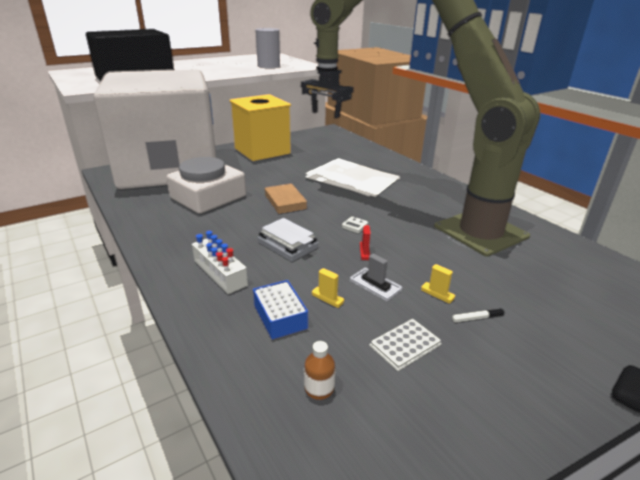

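View pics/side.png

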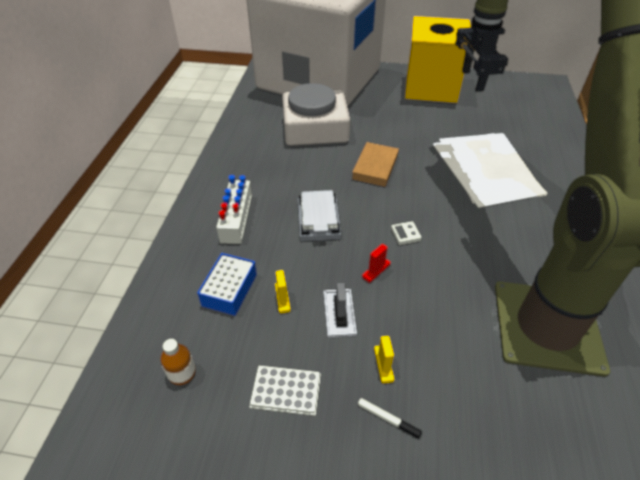

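Candidates for the block in the side view are grey/black in the tray (340,305), red (377,263), yellow (282,290) and yellow (385,360). I choose the grey handle with the black sole in the aluminium tray. The foil plate in the nest is at (320,213), and the spare plate with wells at (286,390) is not for use. Next I'll check this in one close crop and measure.

```bash
python3 - <<'E'
from h import *
a=np.load("side.npz");b=np.load("scene.npz")
c1=cv2.resize(a["p"][180:345,285:395],None,fx=3.6,fy=3.6,interpolation=2)
c2=cv2.resize(b["p"][200:310,240:420],None,fx=2.2,fy=2.2,interpolation=2)
o=np.zeros((600,800,3),np.uint8);o[:c1.shape[0],:c1.shape[1]]=c1[:600];o[:c2.shape[0],400:400+c2.shape[1]]=c2[:600,:400];save("crop1",o)
def rect(m):
    # m world xy points
    r=cv2.minAreaRect((m*1000).astype(np.float32)); return np.round(r[0],1),np.round(r[1],1),round(r[2],1)
for n,z in(("side",a),("scene",b)):
    P=z["P"];p=z["p"].astype(int);g=p.max(-1)-p.min(-1)
    print(n)
    c=P[213,320] if n=="side" else P[235,288]; t=P[305,340] if n=="side" else P[280,377]
    print(c,t)
    near=np.hypot(P[...,0]-c[0],P[...,1]-c[1])<.12
    m=near&(abs(P[...,2]-.049)<.006); print("plate",m.sum(),rect(P[m][:,:2]),np.median(P[m],0))
    near=np.hypot(P[...,0]-t[0],P[...,1]-t[1])<.085
    m=near&(P[...,2]>.07)&(P[...,2]<.09);print("handle top",m.sum(),rect(P[m][:,:2]),P[m].mean(0))
    m=near&(P[...,2]<.02)&(p.min(-1)>120);print("tray",m.sum(),rect(P[m][:,:2]),P[m].mean(0))
E
```

```text
side
[ 0.53389785 -0.22257645  0.04778944] [0.44602032 0.06066453 0.06381706]
plate 1171 (array([ 539.1, -234.5]), array([ 81.6, 151.4]), 13.1) [ 0.53828335 -0.23462931  0.04898914]
handle top 178 (array([446.8,  37.9]), array([18.1, 45.3]), 12.8) [0.4463075 0.0410464 0.0805942]
tray 928 (array([447.6,  39.7]), array([ 66.5, 120.9]), 13.4) [0.44882374 0.04601629 0.0058995 ]
scene
[ 0.55378081 -0.22033407  0.05080792] [0.45406796 0.04659355 0.02548094]
plate 769 (array([ 539.1, -234.9]), array([ 85.7, 148.4]), 12.8) [ 0.54242478 -0.2345443   0.05002885]
handle top 154 (array([448.4,  37.2]), array([19.7, 46.5]), 11.3) [0.44979889 0.03949251 0.07898665]
tray 588 (array([442.9,  28.5]), array([ 83.4, 135.2]), 14.3) [0.45488813 0.04322397 0.00667586]
```

View pics/crop1.png

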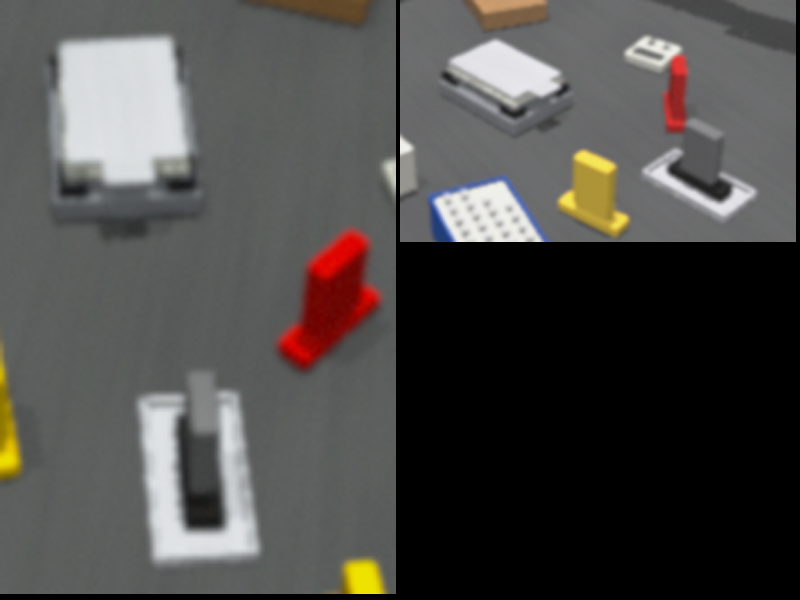

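The crop confirms the choice: grey handle on a black sole in the tray at side (340,305). The foil's tab is at the near (+y) end at (320,235), so the pass goes toward world -y.

```bash
cat >> h.py <<'E'
from scipy.spatial.transform import Rotation as R
def to(x,y,z,yaw_y):
    "print normalised shift & turn to bring TCP to x,y,z with tool y along heading yaw_y deg"
    s=sensors.get_state(); M=R.from_quat(s["eef_rot"]).as_matrix()
    d=M.T@(np.array([x,y,z])-s["tool_pos"]); h=np.degrees(np.arctan2(M[1,1],M[0,1]))
    t=-((yaw_y-h+180)%360-180)
    print("shift",np.round(d/.3,4),"turn",round(t/360,4),"heading",round(h,2),"pos",np.round(s["tool_pos"],4),"t",s["clock"],"F",np.round(s["contact_force"],1),"tilt",np.round(M[:2,2],4),"q7",round(s["q"][6],2))
E
python3 -c "
from h import *
to(.42,-.25,.2,-30);to(.4475,.0377,.2,12.5)"
```

```text
shift [ 1.1026 -0.8815  0.128 ] turn -0.1204 heading -73.33 pos [ 0.179  -0.5983  0.238 ] t 0.1 F [0.3 1.1 0.2] tilt [-0.0006  0.0015] q7 -0.22
shift [ 1.4655 -1.7739  0.1293] turn -0.2384 heading -73.33 pos [ 0.179  -0.5983  0.238 ] t 0.1 F [0.3 1.1 0.2] tilt [-0.0006  0.0015] q7 -0.22
```

send_rows(rows="0.98 -0.79 0.1 -0.12;0.98 -0.79 0.1 -0.12;0.98 -0.79 0.1 -0.12;0.98 -0.79 0.1 -0.12;0.98 -0.79 0.1 -0.12;0.98 -0.79 0.1 -0.12;0.98 -0.79 0.1 -0.12;0.98 -0.79 0.1 -0.12;0.98 -0.79 0.1 -0.12;0.98 -0.79 0.1 -0.12", jaw=-1)

```text
clock: 0.93
tool_pos: [0.3984, -0.2792, 0.2087]
eef_rot: [0.863, 0.505, 0.003, -0.001]
contact_force: [0.8, -0.1, -0.0]
opening: 1.001
finger_force: 0.0
```

```bash
python3 -c "
from h import *
to(.4475,.0377,.2,12.5)"
```

```text
shift [ 1.0006 -0.3755  0.0345] turn -0.1163 heading -29.37 pos [ 0.3984 -0.2792  0.2087] t 0.9333 F [ 0.8 -0.1 -0. ] tilt [0.004  0.0046] q7 -0.34
```

send_rows(rows="1 -0.37 0.03 -0.1163;1 -0.37 0.03 -0.1163;1 -0.37 0.03 -0.1163;1 -0.37 0.03 -0.1163;1 -0.37 0.03 -0.1163;1 -0.37 0.03 -0.1163;1 -0.37 0.03 -0.1163;1 -0.37 0.03 -0.1163;1 -0.37 0.03 -0.1163;1 -0.37 0.03 -0.1163")

```text
clock: 1.77
tool_pos: [0.4476, 0.0294, 0.1996]
eef_rot: [0.63, 0.777, 0.0, -0.0]
contact_force: [0.0, -1.1, 0.1]
opening: 0.999
finger_force: 0.0
```

```bash
python3 - <<'E'
from h import *
p,d,K=snap("wrist"); save("w1",p); P=cloud(d,K); np.savez("w1",p=p,d=d,P=P)
to(.4475,.0377,.2,12.5)
r=lambda m:[np.round(v,1) for v in cv2.minAreaRect((P[m][:,:2]*1000).astype(np.float32))]
n=np.hypot(P[...,0]-.4475,P[...,1]-.038)<.085
m=n&(P[...,2]>.07)&(P[...,2]<.09);print("top",m.sum(),m.any() and (r(m),np.median(P[m],0)))
m=n&(P[...,2]<.02)&(p.min(-1)>120);print("tray",m.sum(),m.any() and r(m))
E
```

```text
shift [ 0.0333  0.008  -0.0018] turn -0.002 heading 11.78 pos [0.4472 0.0274 0.1995] t 1.8167 F [0.1 0.3 0.1] tilt [-0.001  -0.0009] q7 -0.48
top 1192 ([array([447.4,  36.7]), array([17.9, 45.6]), np.float64(11.7)], array([0.44706024, 0.0390059 , 0.08219261]))
tray 5008 [array([449.4,  35.3]), array([ 66.3, 123.2]), np.float64(13.1)]
```

View pics/w1.png

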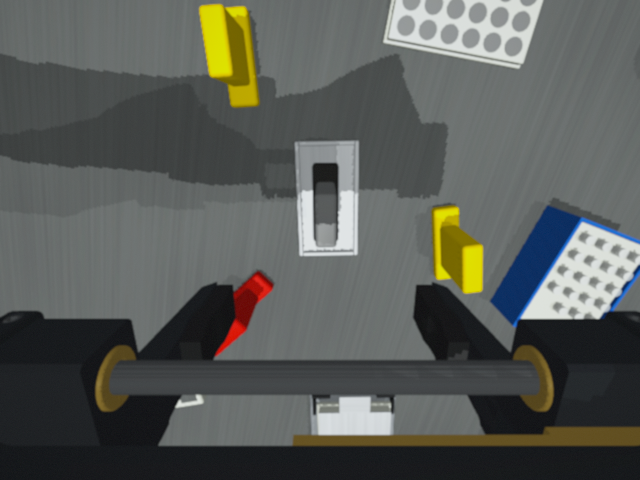

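The wrist view shows the grey handle at (327,205) centred in the tray, with the red (240,310), yellow (455,250) and yellow (230,55) look-alikes clear of the finger paths.

```bash
python3 -c "
from h import *
to(.4474,.0375,.041,12.2)"
```

```text
shift [0.0331 0.0081 0.5282] turn -0.0012 heading 11.78 pos [0.4472 0.0274 0.1995] t 1.8167 F [0.1 0.3 0.1] tilt [-0.001  -0.0009] q7 -0.48
```

send_rows(rows="0.033 0.008 0.1 -0.001;0.033 0.008 0.2 -0.001;0.033 0.008 0.28 -0.001;0.033 0.008 0.28 -0.001;0.033 0.008 0.28 -0.001", jaw=0)

```text
clock: 2.23
tool_pos: [0.4469, 0.0361, 0.1152]
eef_rot: [0.63, 0.777, -0.002, -0.001]
contact_force: [0.6, 0.4, 0.6]
opening: 0.645
finger_force: 0.0
```

```bash
python3 -c "
from h import *
to(.4474,.0375,.041,12.2)"
```

```text
shift [0.0048 0.0034 0.2473] turn -0.0006 heading 11.97 pos [0.4469 0.0361 0.1152] t 2.2333 F [0.6 0.4 0.6] tilt [-0.0031 -0.0021] q7 -0.64
```

send_rows(rows="0.004 0.003 0.06 -0.001;0.004 0.003 0.12 -0.001;0.004 0.003 0.18 -0.001;0.004 0.003 0.22 -0.001;0.004 0.003 0.245 -0.001;0.004 0.003 0.245 -0.001;0.004 0.003 0.245 -0.001")

```text
clock: 2.82
tool_pos: [0.4493, 0.0387, 0.0432]
eef_rot: [0.627, 0.779, 0.0, 0.001]
contact_force: [0.3, -0.2, -0.8]
opening: 0.501
finger_force: 0.0
```

send_rows(rows="0 0 0 0;0 0 0 0;0 0 0 0;0 0 0 0;0 0 0 0;0 0 0 0;0 0 0 0;0 0 0 0", jaw=1, force=35)

```text
clock: 3.48
tool_pos: [0.4486, 0.0392, 0.0425]
eef_rot: [0.626, 0.78, 0.0, 0.0]
contact_force: [-1.0, -0.3, 5.8]
opening: 0.205
finger_force: 35.0
```

```bash
python3 -c "
from h import *
to(.4474,.0375,.2,12.2); print(sensors.get_state()['opening'],sensors.get_state()['finger_force'])"
```

```text
shift [-0.0047 -0.0049 -0.5248] turn 0.0007 heading 12.45 pos [0.4486 0.0392 0.0425] t 3.4833 F [-1.  -0.3  5.8] tilt [ 0.0004 -0.0003] q7 -0.75
0.20463801003090637 34.99159157741815
```

send_rows(rows="0 0 -0.1 0;0 0 -0.2 0;0 0 -0.3 0;0 0 -0.4 0;0 0 -0.45 0;0 0 -0.45 0;0 0 -0.45 0")

```text
clock: 4.07
tool_pos: [0.4487, 0.039, 0.1773]
eef_rot: [0.627, 0.779, 0.0, 0.0]
contact_force: [-0.3, -0.7, -1.4]
opening: 0.199
finger_force: 35.0
```

```bash
python3 -c "
from h import *
print(sensors.get_state()['opening'],sensors.get_state()['finger_force'])
to(.5304,-.1967,.14,-77);"
```

```text
0.19920197681343874 34.992162846028805
shift [-0.8257  0.097   0.1246] turn 0.2483 heading 12.41 pos [0.4487 0.039  0.1773] t 4.0667 F [-0.3 -0.7 -1.4] tilt [ 0.0011 -0.    ] q7 -0.57
```

send_rows(rows="-0.08 0.01 0 0.0185;-0.16 0.02 0 0.037;-0.24 0.03 0 0.0555;-0.32 0.04 0 0.074;-0.4 0.05 0 0.0925;-0.48 0.06 0 0.111;-0.56 0.07 0 0.1295;-0.64 0.08 0 0.148;-0.72 0.09 0 0.1665;-0.8 0.097 0 0.185")

```text
clock: 4.9
tool_pos: [0.5278, -0.1897, 0.1748]
eef_rot: [0.952, 0.305, -0.002, -0.0]
contact_force: [-0.4, 1.0, -1.6]
opening: 0.202
finger_force: 35.0
```

```bash
python3 -c "
from h import *
to(.5304,-.1967,.13,-77);"
```

```text
shift [-0.006   0.0242  0.1493] turn 0.0626 heading -54.45 pos [ 0.5278 -0.1897  0.1748] t 4.9 F [-0.4  1.  -1.6] tilt [-0.004  -0.0003] q7 -0.92
```

send_rows(rows="-0.006 0.024 0 0.019;-0.006 0.024 0 0.038;-0.006 0.024 0 0.055;-0.006 0.024 0.03 0.062;-0.006 0.024 0.08 0.062;-0.006 0.024 0.14 0.062;-0.006 0.024 0.145 0.062;-0.006 0.024 0.145 0.062")

```text
clock: 5.57
tool_pos: [0.5296, -0.1952, 0.1313]
eef_rot: [0.993, 0.118, -0.003, -0.001]
contact_force: [0.3, 0.0, -0.6]
opening: 0.202
finger_force: 35.0
```

```bash
python3 - <<'E'
from h import *
to(.5304,-.1967,.0875,-77)
p,d,K=snap("side"); P=cloud(d,K)
c1=cv2.resize(p[130:290,250:410],None,fx=3.6,fy=3.6,interpolation=2)
p2,d2,K2=snap("scene"); c2=cv2.resize(p2[150:290,220:350],None,fx=1.6,fy=1.6)
o=np.zeros((600,800,3),np.uint8);o[:576,:576]=c1;o[:c2.shape[0],580:580+c2.shape[1]]=c2;save("c2",o)
E
```

```text
shift [0.0022 0.0059 0.1458] turn 0.0016 heading -76.43 pos [ 0.5296 -0.1952  0.1313] t 5.5667 F [ 0.3  0.  -0.6] tilt [-0.0057  0.0004] q7 -1.19
```

View pics/c2.png

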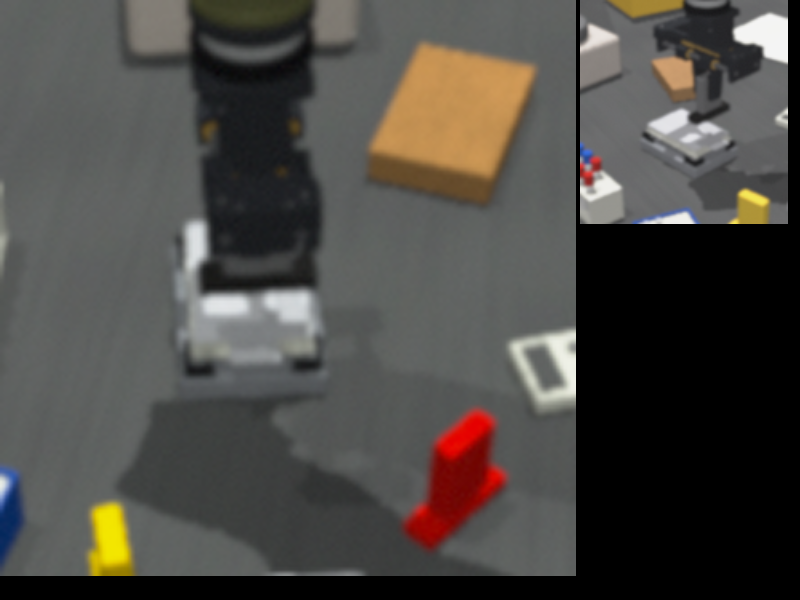

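The block is held square above the tab end of the foil: black sole at about (260,270) in the crop, and the tab below it at (255,355). Now I'll lower it gently.

send_rows(rows="0.002 0.006 0.04 0.001;0.002 0.006 0.08 0.001;0.002 0.006 0.11 0.001;0.002 0.006 0.125 0.001;0.002 0.006 0.135 0.001;0.002 0.006 0.14 0.001;0.002 0.006 0.146 0.001;0.002 0.006 0.15 0.001;0.002 0.006 0.15 0.001;0.002 0.006 0.15 0.001")

```text
clock: 6.5
tool_pos: [0.5326, -0.1974, 0.089]
eef_rot: [0.993, 0.115, 0.0, 0.0]
contact_force: [-0.1, -0.4, -1.3]
opening: 0.198
finger_force: 35.0
```

```bash
python3 -c "
from h import *
to(.5304,-.1967,.0825,-77)"
```

```text
shift [-0.0066 -0.0039  0.0215] turn 0.0005 heading -76.83 pos [ 0.5326 -0.1974  0.089 ] t 6.5 F [-0.1 -0.4 -1.3] tilt [ 0.0005 -0.0002] q7 -1.21
```

send_rows(rows="-0.003 -0.002 0.004 0;-0.005 -0.003 0.008 0;-0.005 -0.003 0.012 0;-0.005 -0.003 0.012 0;-0.005 -0.003 0.012 0")

```text
clock: 6.92
tool_pos: [0.5315, -0.1969, 0.0855]
eef_rot: [0.993, 0.115, 0.001, 0.0]
contact_force: [1.1, -0.0, 3.9]
opening: 0.198
finger_force: 35.0
```

send_rows(rows="0 0 0.003 0;0 0 0.006 0;0 0 0.006 0;0 0 0.006 0")

```text
clock: 7.25
tool_pos: [0.5315, -0.1969, 0.0836]
eef_rot: [0.993, 0.115, 0.001, 0.0]
contact_force: [1.9, 0.4, 3.9]
opening: 0.203
finger_force: 35.0
```

```bash
python3 -c "
from h import *
to(.5304,-.1967,.0825,-77)"
```

```text
shift [-0.0034 -0.0014  0.0037] turn 0.0005 heading -76.83 pos [ 0.5315 -0.1969  0.0836] t 7.25 F [1.9 0.4 3.9] tilt [ 0.0015 -0.0004] q7 -1.21
```

send_rows(rows="0 0 0.004 0;0 0 0.008 0;0 0 0.008 0;0 0 0.008 0")

```text
clock: 7.58
tool_pos: [0.5315, -0.1968, 0.0814]
eef_rot: [0.993, 0.115, 0.001, 0.0]
contact_force: [1.1, 0.2, 7.1]
opening: 0.201
finger_force: 35.0
```

send_rows(rows="-0.001 0.005 0 0;-0.001 0.012 0 0;-0.002 0.02 0 0;-0.002 0.028 0 0;-0.002 0.036 0 0;-0.002 0.044 0 0;-0.002 0.052 0 0;-0.002 0.06 0 0")

```text
clock: 8.25
tool_pos: [0.5332, -0.2119, 0.0809]
eef_rot: [0.993, 0.115, -0.001, -0.002]
contact_force: [-1.0, 4.8, 7.4]
opening: 0.203
finger_force: 35.0
```

```bash
python3 -c "
from h import *
to(.5533,-.296,.081,-77)"
```

```text
shift [ 0.0008  0.2882 -0.0015] turn 0.0007 heading -76.75 pos [ 0.5332 -0.2119  0.0809] t 8.25 F [-1.   4.8  7.4] tilt [-0.0027  0.0033] q7 -1.18
```

send_rows(rows="0 0.008 0 0;0 0.016 0 0;0 0.024 0 0;0 0.032 0 0;0 0.04 0 0;0 0.048 0 0;0 0.056 0 0;0 0.064 0 0;0 0.072 0 0;0 0.08 0 0")

```text
clock: 9.08
tool_pos: [0.5386, -0.2352, 0.0808]
eef_rot: [0.993, 0.115, -0.001, -0.002]
contact_force: [-1.3, 4.7, 7.8]
opening: 0.198
finger_force: 35.0
```

send_rows(rows="0 0.008 0 0;0 0.016 0 0;0 0.024 0 0;0 0.032 0 0;0 0.04 0 0;0 0.048 0 0;0 0.056 0 0;0 0.064 0 0;0 0.072 0 0;0 0.08 0 0")

```text
clock: 9.92
tool_pos: [0.5442, -0.2585, 0.0809]
eef_rot: [0.993, 0.115, -0.001, -0.002]
contact_force: [-1.3, 4.6, 7.2]
opening: 0.2
finger_force: 35.0
```

```bash
python3 -c "
from h import *
to(.5533,-.296,.081,-77)"
```

```text
shift [ 0.0008  0.1286 -0.001 ] turn 0.0007 heading -76.75 pos [ 0.5442 -0.2585  0.0809] t 9.9167 F [-1.3  4.6  7.2] tilt [-0.0028  0.0037] q7 -1.12
```

send_rows(rows="0 0.008 0 0;0 0.016 0 0;0 0.024 0 0;0 0.032 0 0;0 0.04 0 0;0 0.048 0 0;0 0.056 0 0;0 0.064 0 0;0 0.072 0 0;0 0.08 0 0")

```text
clock: 10.75
tool_pos: [0.5497, -0.2818, 0.0809]
eef_rot: [0.993, 0.115, -0.001, -0.002]
contact_force: [-1.2, 4.2, 7.7]
opening: 0.203
finger_force: 35.0
```

send_rows(rows="0 0.008 0 0;0 0.016 0 0;0 0.024 0 0;0 0.032 0 0;0 0.04 0 0;0 0.048 0 0;0 0.048 0 0;0 0.048 0 0;0 0.048 0 0")

```text
clock: 11.5
tool_pos: [0.5532, -0.2965, 0.081]
eef_rot: [0.993, 0.115, -0.001, -0.002]
contact_force: [-0.6, 3.2, 7.8]
opening: 0.201
finger_force: 35.0
```

```bash
python3 - <<'E'
from h import *
to(.5533,-.296,.081,-77)
p,d,K=snap("side"); p2,d2,K2=snap("scene")
c1=cv2.resize(p[110:270,250:410],None,fx=3,fy=3,interpolation=2)
c2=cv2.resize(p2[150:290,220:360],None,fx=2.2,fy=2.2)
o=np.zeros((480,800,3),np.uint8);o[:,:480]=c1;o[:308,484:792]=c2;save("c3",o)
E
```

```text
shift [ 0.0005 -0.0014 -0.0001] turn 0.0006 heading -76.79 pos [ 0.5532 -0.2965  0.081 ] t 11.5 F [-0.6  3.2  7.8] tilt [-0.0021  0.003 ] q7 -1.07
```

View pics/c3.png

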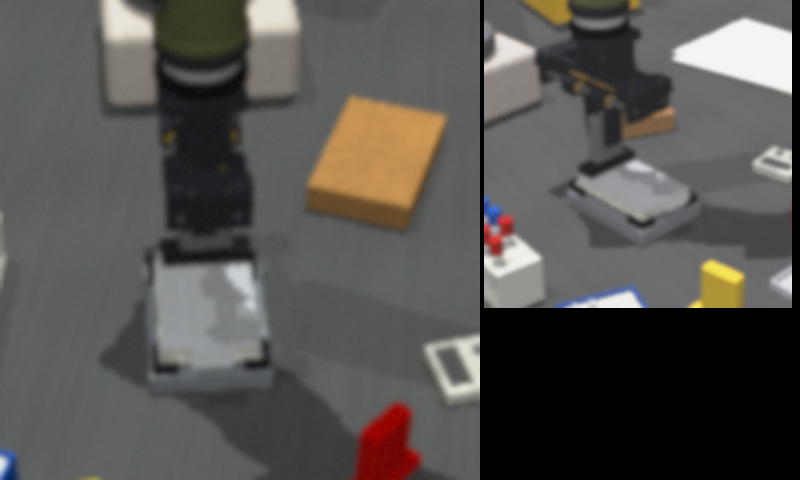

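The block is at the far end of the foil, sole at (205,255) and square. I'll lift it straight up and return.

send_rows(rows="0 0 -0.01 0;0 0 -0.03 0;0 0 -0.06 0;0 0 -0.12 0;0 0 -0.2 0;0 0 -0.28 0;0 0 -0.32 0;0 0 -0.32 0")

```text
clock: 12.27
tool_pos: [0.555, -0.2997, 0.1796]
eef_rot: [0.993, 0.114, 0.002, 0.001]
contact_force: [0.1, -1.0, -1.5]
opening: 0.203
finger_force: 35.0
```

```bash
python3 -c "
from h import *
to(.4486,.0392,.175,12.45)"
```

```text
shift [-0.0891 -1.1807  0.0112] turn -0.2481 heading -76.88 pos [ 0.555  -0.2997  0.1796] t 12.2667 F [ 0.1 -1.  -1.5] tilt [ 0.004  -0.0025] q7 -1.05
```

send_rows(rows="-0.01 -0.08 0 -0.0185;-0.02 -0.16 0 -0.037;-0.03 -0.24 0 -0.0555;-0.04 -0.32 0 -0.074;-0.05 -0.4 0 -0.0925;-0.055 -0.48 0 -0.111;-0.06 -0.56 0 -0.1295;-0.065 -0.64 0 -0.148;-0.07 -0.72 0 -0.1665;-0.075 -0.8 0 -0.185")

```text
clock: 13.1
tool_pos: [0.4757, -0.0692, 0.1757]
eef_rot: [0.766, 0.643, -0.001, -0.001]
contact_force: [1.0, 0.3, -1.6]
opening: 0.196
finger_force: 35.0
```

```bash
python3 -c "
from h import *
to(.4486,.0392,.175,12.45)"
```

```text
shift [ 0.3403 -0.1513  0.0028] turn -0.0621 heading -9.92 pos [ 0.4757 -0.0692  0.1757] t 13.1 F [ 1.   0.3 -1.6] tilt [-0.0028  0.0002] q7 -0.61
```

send_rows(rows="0.08 -0.035 0 -0.018;0.16 -0.07 0 -0.036;0.24 -0.11 0 -0.054;0.32 -0.14 0 -0.062;0.34 -0.151 0 -0.062;0.34 -0.151 0 -0.062;0.34 -0.151 0 -0.062;0.34 -0.151 0 -0.062")

```text
clock: 13.77
tool_pos: [0.4508, 0.0366, 0.1764]
eef_rot: [0.63, 0.777, -0.001, 0.0]
contact_force: [-0.2, -0.3, -1.1]
opening: 0.197
finger_force: 35.0
```

```bash
python3 -c "
from h import *
to(.4486,.0392,.0425,12.45)"
```

```text
shift [ 0.0107 -0.0045  0.4462] turn -0.0015 heading 11.92 pos [0.4508 0.0366 0.1764] t 13.7667 F [-0.2 -0.3 -1.1] tilt [-0.0013 -0.0016] q7 -0.57
```

send_rows(rows="0.01 -0.004 0.08 -0.001;0.01 -0.004 0.16 -0.001;0.01 -0.004 0.24 -0.001;0.01 -0.004 0.32 -0.001;0.01 -0.004 0.37 -0.001;0.01 -0.004 0.4 -0.001;0.01 -0.004 0.42 -0.001;0.01 -0.004 0.42 -0.001;0.01 -0.004 0.42 -0.001")

```text
clock: 14.52
tool_pos: [0.4493, 0.0403, 0.0509]
eef_rot: [0.627, 0.779, -0.0, 0.0]
contact_force: [-0.8, 0.3, -1.1]
opening: 0.205
finger_force: 35.0
```

```bash
python3 -c "
from h import *
to(.4486,.0392,.0425,12.45)"
```

```text
shift [-0.003  -0.0032  0.028 ] turn -0.0002 heading 12.37 pos [0.4493 0.0403 0.0509] t 14.5167 F [-0.8  0.3 -1.1] tilt [ 0.     -0.0008] q7 -0.81
```

send_rows(rows="0 0 0.008 0;0 0 0.015 0;0 0 0.02 0;0 0 0.024 0;0 0 0.026 0;0 0 0.026 0;0 0 0.026 0")

```text
clock: 15.1
tool_pos: [0.4491, 0.0412, 0.0432]
eef_rot: [0.626, 0.78, 0.0, 0.0]
contact_force: [0.2, -0.0, -1.2]
opening: 0.203
finger_force: 35.0
```

```bash
python3 -c "
from h import *
to(.4486,.0392,.0425,12.45)"
```

```text
shift [-0.006  -0.0032  0.0022] turn 0.0 heading 12.46 pos [0.4491 0.0412 0.0432] t 15.1 F [ 0.2 -0.  -1.2] tilt [ 0.0001 -0.0001] q7 -0.82
```

Not touching yet. I'll step down until the floor is felt.

send_rows(rows="0 0 0.002 0;0 0 0.004 0;0 0 0.004 0;0 0 0.004 0")

```text
clock: 15.43
tool_pos: [0.4491, 0.0411, 0.0425]
eef_rot: [0.626, 0.78, 0.0, 0.0]
contact_force: [-0.3, -0.4, 7.6]
opening: 0.201
finger_force: 35.0
```

send_rows(rows="0 0 0.002 0;0 0 0.003 0;0 0 0.003 0;0 0 0.003 0")

```text
clock: 15.77
tool_pos: [0.4491, 0.0411, 0.0425]
eef_rot: [0.626, 0.78, 0.0, 0.001]
contact_force: [-2.5, -0.0, 18.3]
opening: 0.201
finger_force: 35.0
```

The floor is felt. I'll ease the pressure off, open to about 44 mm, then retreat.

send_rows(rows="0 0 -0.003 0;0 0 -0.0045 0;0 0 -0.0045 0")

```text
clock: 16.02
tool_pos: [0.4492, 0.0412, 0.0425]
eef_rot: [0.626, 0.78, 0.0, 0.0]
contact_force: [-0.1, -0.2, 5.6]
opening: 0.197
finger_force: 35.0
```

send_rows(rows="0 0 0 0;0 0 0 0;0 0 0 0;0 0 0 0;0 0 0 0;0 0 0 0", jaw=0)

```text
clock: 16.52
tool_pos: [0.4491, 0.0411, 0.0422]
eef_rot: [0.626, 0.78, -0.0, -0.0]
contact_force: [-0.4, 1.0, -0.1]
opening: 0.505
finger_force: 0.0
```

send_rows(rows="0 0 -0.05 0;0 0 -0.1 0;0 0 -0.2 0;0 0 -0.3 0;0 0 -0.4 0;0 0 -0.5 0;0 0 -0.5 0;0 0 -0.5 0;0 0 -0.5 0")

```text
clock: 17.27
tool_pos: [0.4487, 0.0406, 0.1919]
eef_rot: [0.626, 0.779, -0.0, -0.0]
contact_force: [0.5, -0.6, -0.0]
opening: 0.501
finger_force: 0.0
```

```bash
python3 - <<'E'
from h import *
to(.4486,.0392,.2,12.45)
p,d,K=snap("wrist"); P=cloud(d,K)
n=np.hypot(P[...,0]-.449,P[...,1]-.04)<.085
m=n&(P[...,2]>.07)&(P[...,2]<.095);print([np.round(v,1) for v in cv2.minAreaRect((P[m][:,:2]*1000).astype(np.float32))],np.median(P[m],0))
p2,_,_=snap("side"); c=cv2.resize(p2[240:360,270:410],None,fx=3,fy=3); save("c4",np.hstack([cv2.resize(p[60:300,180:480],(380,360)),c]))
E
```

```text
shift [-0.0045 -0.0014 -0.027 ] turn -0.0001 heading 12.42 pos [0.4487 0.0406 0.1919] t 17.2667 F [ 0.5 -0.6 -0. ] tilt [-0.0007 -0.0007] q7 -0.58
[array([449.6,  39.2]), array([17.8, 45.5]), np.float64(12.9)] [0.44933286 0.04152367 0.08222978]
```

View pics/c4.png

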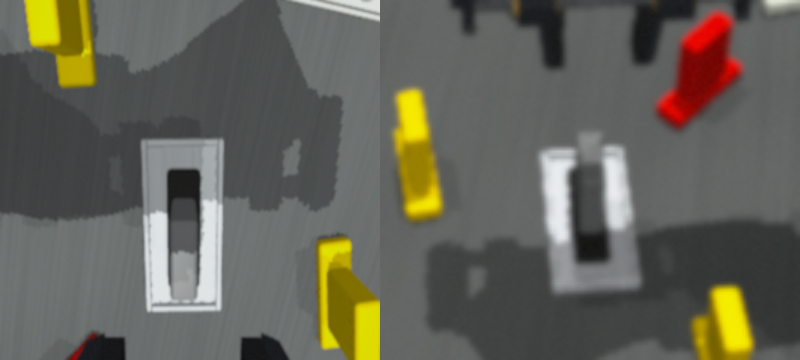

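The block stands upright and released in the tray at (183,235), and the gripper is clear.

```bash
python3 -c "
from h import *
print(finish_job())"
```

```text
the job is handed in; nothing more can be done
None
```

I rubbed the foil down in one continuous pass from the tab end to the far end at about 9 N. I set the block back upright in its tray, released it and handed the job in at about 17 s; the hand-in returned no verdict.

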